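Move the tall parts tube into the job rack

TASK

Among the capped aluminium tubes in the three-hole pine stand, take the tall one out and put it into the empty hole of the two-hole walnut rack. Keep hold of it while it goes down into the hole, do not drop it in from above; leave it standing upright, all the way down, and let go.

Things in the scene. Friction and masses are not known exactly. Their poses are not given: they have to be found in the camera images.
- tall_mid (a point): Tall tube: upright aluminium, 24 mm diameter, 120 mm tall, black cap of equal diameter, foot tapered over its lowest 5 mm; about 0.07 kg. Point: its centre, 60 mm above its foot; z up along it. Starts in any hole of the pine stand, lowest 45 mm inside, upper 75 mm clear: grip it 20-25 mm below its top. The tubes beside it are alike but 65 mm tall, rising 20 mm above the stand.
- stand: Fixed pine stand, 66 mm (its x) by 190 mm (its y) by 55 mm high; origin: centre of its underside, on the table. Three vertical holes along its y at -60, 0, +60 mm, each 29 mm wide, 45 mm deep (floor 10 mm above the table), mouth chamfered 6 mm. Fingers closing along its x stay clear of the neighbouring tubes.
- rack_hole0 (a point): Empty hole of the fixed walnut rack (66 mm in x, 136 mm in y, 55 mm high, turned any way round). Point: centre of its mouth, in the rack's top face; axes as the rack's. Vertical, 29 mm wide, 45 mm deep (floor 10 mm above the table), 6 mm chamfer. The other hole, 70 mm along +y, holds a 65 mm short tube, 20 mm of it showing; fingers closing along x stay clear of it.
Not all that is in view belongs to the job. Of the things shaped like the part that bears rack_hole0, the dark wooden one is meant.

How it is judged (in metres and radians):
On the way, in this order (a step that is already met when the one before it is completed fails the run):
1. the tall tube has been lifted out, its foot above the top of the stand (centre more than 117 mm above the table) (height (world z) of tall_mid above 0.117 m), for 0.1 s.
2. the tall tube is in the mouth of the empty hole, foot at least 10 mm down, still held by the fingers (horizontal distance between tall_mid and rack_hole0 below 0.015 m and height (world z) of tall_mid below 0.105 m and contact force between the fingers and tall above 0.5 N), for 0.1 s.
At the end, for the whole second after the job is handed in: The tall tube stands in the empty hole of the walnut rack: its centre within 15 mm of the hole's axis and less than 80 mm above the table (foot within 10 mm of the hole's floor), within 11 degrees of upright, released and at rest (horizontal distance between tall_mid and rack_hole0 below 0.015 m and height (world z) of tall_mid below 0.08 m and angle between tall_mid's own z axis and vertical below 0.2 rad and linear speed of tall below 0.02 m/s); the robot touches nothing.
It also fails if it takes over 38 s, if anything falls off the work surface, if the arm or the gripper's body presses on something with over 40 N, if the wrist force passes 120 N, or if a joint passes its speed limit or range.

ROBOT

A 6-joint arm with a two-finger parallel gripper is mounted at the origin on the work surface. World frame = base frame: x ahead of the robot, y to its left, z up, the work surface at z = 0. Lengths are in m, angles in degrees, forces in N, time in s.
With the tool pointing down it reaches from about 0.4 to 0.825 m from the base axis. Payload 7 kg.
Tool frame: the origin (TCP) lies on the centre line of the jaws, within the pads' length; the fingertips stand 19 mm ahead of it and the grasp point (between the pads) is the TCP; z points along the fingers, y is the line along which they close (so a half turn about z gives the same grasp; the last joint's range is limited). The gripper opens to 88 mm and grips with 3 to 60 N. Pads are 19 mm wide; open, the fingers measure 130 mm over their backs; the gripper's body (78 mm by 193 mm) begins 47 mm behind the grasp point.
Start: joints at [-52.592, 20.546, 0.682, 0, -70.136, -16.507], TCP at [0.241, -0.631, 0.246] pointing down, gripper open.
Joint ranges: [-176.03, 176.03], [-82.01, 121.73], [-58.28, 71.71], [-173.87, 95.51], [-174.79, -0.11], [-173.66, 173.66]. Speed limits (degrees/s): [136.94, 136.94, 172.46, 180, 180, 180].

INTERFACE

Orientations are given as [roll, pitch, yaw] about the fixed x, y, z axes, in that order (R = Rz(yaw) Ry(pitch) Rx(roll)).
In Python, from plant import get_state, capture, close_job gives the robot as it stands.
- The arm moves only by the tool apply_moves, never from a script. Its argument "targets" is a list of rows, each a list of 7 numbers: the opening, from 0 (shut) to 1 (fully open), then the shift along the tool's x, y, z normalised to -1 to 1, where 1 is 1000 mm, then the turn, a rotation vector about the tool's x, y, z normalised to -1 to 1, where 1 is 90 degrees. In form: [[claw, tx, ty, tz, ax, ay, az], ...]. A call has 1 to 20 rows; each row shifts and turns the commanded pose from where the row before left it, along the tool's axes as they then stand; what a row does not reach is not made up. A row lasts 1/12 s, in which the tool goes at most 41.7 mm and 7.16 degrees, less where a joint would pass 70% of its speed; a pose out of reach is approached as far as the arm can. A call with a number of a shift or a turn outside -1 to 1 is refused whole. A call with a gripper value outside its range is refused whole. The fingers move at their own pace and stop on an object; "newtons" is the grip in N (left out, the last holds). Time passes only in rows, so rows that do not move let the fingers close. It gives the time, the measured TCP pose, the force, the opening and the grip force at its end, in the units of the state.
- get_state(): the state, without advancing time (a new reading comes with each control period).
- capture(name): name is "scene" or "top" or "wrist"; returns a dict with "frame" (480x640x3 uint8, red, green, blue), "range_z" (480x640 float32, m along the optical axis (not along the pixel's ray), 0 where there is no reading), "camera_matrix" (3x3 intrinsics, pixels), "T" (4x4, takes a point from camera to world coordinates). Camera axes: x right, y down, z forward; pixel columns grow to the right and rows downward; lengths in m; the calibration is good to about 2 mm. A picture is of the moment at which its call begins.
- close_job(): hands the job in; it is judged then, once.
The state is a dict: "time_s": time; "joints": joint angles; "qd": joint speeds; "joint_torque": joint torques, N m; "tcp_pos": TCP position; "eef_rot": TCP orientation; "contact_force": force on the tool from outside, world axes, zero at the start; "moment": the same for the moment, N m; "gripper_width": finger opening in m; "gripper_force": force on a finger pad.
Only numpy, scipy, OpenCV 4.12 (cv2) and the standard library are available. Lean on these libraries where they do the work, as an engineer would, in place of code of your own. Each camera call takes 0.05 s, during which the arm holds its last target. There are 200 camera calls.

## Working session

There is one attempt and no reset: what is moved stays moved. The work goes in short steps, Python scripts to look and compute and a tool call to move; the robot and the scene stay as the last step left them, time stands still between calls to the robot, and variables do not carry over. Pictures are saved under pics/ and viewed, at most 10 in all, crops included, and the job is handed in when it is done.

Besides the shell and the picture viewer there is one more tool, called after ">>>" as name([rows], argument=value, ...), one row to a line, values as JSON. apply_moves: Moves the arm, as the interface text tells. Scaled input: -1 to 1 covers 1000 mm each way for a shift and 90 degrees each way for a turn. Its arguments: {"type":"object","properties":{"targets":{"type":"array","items":{"type":"array","items":{"type":"number"}}},"newtons":{"type":"number"}},"required":["targets"]}

```bash
mkdir -p pics
python3 - <<'E'
from plant import get_state,capture
import cv2,numpy as np
for n in("scene","top"):
    c=capture(n); cv2.imwrite(f"pics/{n}1.png",c["frame"][:,:,::-1]); np.savez(f"{n}.npz",**c); print(n,c["T"].round(3).tolist(),c["camera_matrix"].tolist())
print(get_state())
E
```

```text
scene [[0.665, 0.447, -0.598, 0.984], [0.746, -0.421, 0.516, -0.44], [-0.021, -0.789, -0.614, 0.584], [0.0, 0.0, 0.0, 1.0]] [[436.98084151594315, 0.0, 314.1103726535939], [0.0, 436.98084151594315, 241.7674239989003], [0.0, 0.0, 1.0]]
top [[0.008, -0.988, 0.153, 0.358], [-0.999, -0.013, -0.029, -0.011], [0.031, -0.153, -0.988, 0.922], [0.0, 0.0, 0.0, 1.0]] [[563.3181374011854, 0.0, 332.46653814541827], [0.0, 563.3181374011854, 242.17627710409477], [0.0, 0.0, 1.0]]
{'time_s': 0.1, 'joints': array([-5.25919601e+01,  2.05880075e+01,  6.40164121e-01, -1.74152015e-02,
       -7.01369229e+01, -1.65051392e+01]), 'qd': array([ 0.01385047, -0.09106784,  0.11992611,  0.05256286, -0.02510022,
       -0.01127841]), 'joint_torque': array([-4.57777533e-04, -5.84163988e+01,  2.93755835e+01,  7.01553404e+00,
        1.02337101e-02, -6.09327731e-05]), 'tcp_pos': array([ 0.24064263, -0.63021376,  0.24471841]), 'eef_rot': array([ 1.79914075e+02, -8.38664363e-03, -1.59103022e+02]), 'contact_force': array([-0.13536656,  0.19546183,  0.03585322]), 'moment': array([ 0.03821032,  0.0390849 , -0.01376042]), 'gripper_force': 0.0, 'gripper_width': 0.08749925026433439}
```

View pics/top1.png

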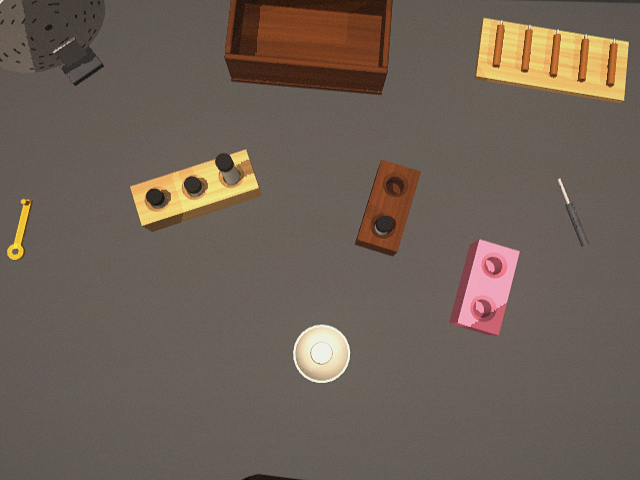

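View pics/scene1.png

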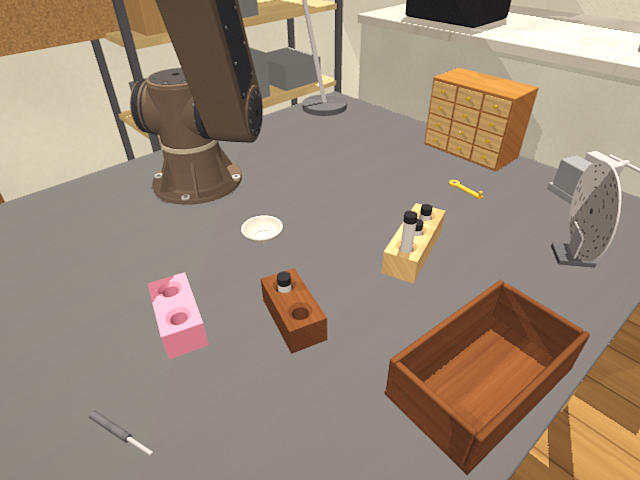

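The top view shows the tall tube's cap at (225,161) in the pine stand, with short tubes at (156,198) and (193,186). The walnut rack's empty hole is at (396,186) and its occupied hole at (383,226). Next I'll measure these with depth.

```bash
cat > h.py <<'E'
import numpy as np,cv2
def cloud(c):
    K=c["camera_matrix"];z=c["range_z"];v,u=np.indices(z.shape)
    p=np.stack([(u-K[0,2])/K[0,0]*z,(v-K[1,2])/K[1,1]*z,z],-1)
    P=p@c["T"][:3,:3].T+c["T"][:3,3]; P[z<=0]=np.nan
    return P
def rect(pts):
    r=cv2.minAreaRect((pts*1000).astype(np.float32)); b=cv2.boxPoints(r)
    e=[b[1]-b[0],b[2]-b[1]]; e=max(e,key=np.linalg.norm)
    return np.array(r[0]).round(1),np.array(r[1]).round(1),round(float(np.degrees(np.arctan2(e[1],e[0])))%180,1)
E
python3 - <<'E'
from h import *
for n,boxes in dict(top=dict(stand=(120,140,270,240),rack=(345,150,430,265)),scene=dict(stand=(375,195,455,290),rack=(255,260,335,355))).items():
    P=cloud(np.load(n+".npz"))
    for k,(a,b,c,d) in boxes.items():
        Q=P[b:d,a:c].reshape(-1,3); z=Q[:,2]
        print(n,k,"table",np.nanmedian(z[z<.02]).round(4), "top",np.nanmedian(z[(z>.048)&(z<.062)]).round(4),rect(Q[(z>.05)&(z<.061),:2]))
        for lo,hi in((.068,.085),(.11,.14)):
            S=Q[(z>lo)&(z<hi)]
            if len(S)>15:
                _,lab=cv2.partition(S[:,:2].astype(np.float32).tolist(),lambda a,b:0)if 0 else (0,0)
                import scipy.cluster.hierarchy as h
                L=h.fclusterdata(S[:,:2],.02,'distance',method='single')
                for i in set(L):
                    s=S[L==i]
                    if len(s)>10: print("  ",lo,len(s),((s.min(0)+s.max(0))/2*1000).round(1),(s.max(0)*1000).round(1),(s.min(0)*1000).round(1))
E
```

```text
top stand table -0.0004 top 0.0543 (array([577.8, 181.4]), array([ 67.4, 190.1]), 109.4)
   0.068 51 [593.4 122.5  76.4] [601.1 132.3  84.5] [585.7 112.6  68.2]
   0.068 218 [557.5 237.3  73.7] [569.8 249.6  79. ] [545.3 224.9  68.5]
   0.068 210 [577.6 181.   73.3] [589.6 193.   78.3] [565.6 168.9  68.3]
   0.11 277 [597.8 124.6 122.2] [610.1 136.8 133.8] [585.5 112.4 110.5]
top rack table -0.0004 top 0.0543 (array([ 554.2, -125.9]), array([ 66.3, 137.5]), 163.2)
   0.068 205 [ 519.8 -115.8   73.6] [ 532.  -104.    79.1] [ 507.6 -127.5   68.1]
scene stand table 0.0008 top 0.0553 (array([581.5, 181.9]), array([ 66.8, 194. ]), 109.4)
   0.068 88 [603.6 123.   76.4] [613.5 132.7  84.8] [593.8 113.2  68.1]
   0.068 95 [561.9 238.6  73. ] [574.1 250.7  77.8] [549.7 226.5  68.1]
   0.068 67 [584.9 182.9  72.5] [594.3 196.2  77. ] [575.4 169.6  68. ]
   0.11 202 [602.2 125.7 121.3] [615.2 138.6 132.4] [589.3 112.7 110.1]
scene rack table 0.0006 top 0.0551 (array([ 556.9, -123.6]), array([ 67.1, 139.3]), 163.2)
   0.068 149 [ 524.5 -114.7   73. ] [ 536.4 -102.8   77.8] [ 512.5 -126.6   68.1]
```

>>> apply_moves([
  [1, 0, 0, 0, 0, 0, -0.0756],
  [1, 0, 0, 0, 0, 0, -0.0756],
  [1, 0, 0, 0, 0, 0, -0.0756],
  [1, 0, 0, 0, 0, 0, -0.0756],
  [1, 0, 0, 0, 0, 0, -0.0756],
  [1, 0, 0, 0, 0, 0, -0.0756],
  [1, 0, 0, 0, 0, 0, -0.0756],
  [1, 0, 0, 0, 0, 0, -0.0756],
  [1, 0, 0, 0, 0, 0, -0.0756],
  [1, 0, 0, 0, 0, 0, -0.0756],
  [1, 0, 0, 0, 0, 0, -0.0756],
  [1, 0, 0, 0, 0, 0, -0.0756],
  [1, 0, 0, 0, 0, 0, -0.0756],
  [1, 0, 0, 0, 0, 0, 0],
  [1, 0, 0, 0, 0, 0, 0],
])

```text
time_s: 1.35
tcp_pos: [0.2407, -0.6304, 0.2451]
eef_rot: [180.0, 0.0, -70.9]
contact_force: [-0.4, -0.1, 0.8]
gripper_width: 0.0874
gripper_force: 0.0
```

>>> apply_moves([
  [1, -0.027, -0.0268, 0, 0, 0, 0],
  [1, -0.027, -0.0268, 0, 0, 0, 0],
  [1, -0.027, -0.0268, 0, 0, 0, 0],
  [1, -0.027, -0.0268, 0, 0, 0, 0],
  [1, -0.027, -0.0268, 0, 0, 0, 0],
  [1, -0.027, -0.0268, 0, 0, 0, 0],
  [1, -0.027, -0.0268, 0, 0, 0, 0],
  [1, -0.027, -0.0268, 0, 0, 0, 0],
  [1, -0.027, -0.0268, 0, 0, 0, 0],
  [1, -0.027, -0.0268, 0, 0, 0, 0],
  [1, -0.027, -0.0268, 0, 0, 0, 0],
  [1, -0.027, -0.0268, 0, 0, 0, 0],
  [1, -0.027, -0.0268, 0, 0, 0, 0],
  [1, -0.027, -0.0268, 0, 0, 0, 0],
  [1, -0.027, -0.0268, 0, 0, 0, 0],
  [1, -0.027, -0.0268, 0, 0, 0, 0],
  [1, -0.027, -0.0268, 0, 0, 0, 0],
  [1, -0.027, -0.0268, 0, 0, 0, 0],
  [1, 0, 0, 0, 0, 0, 0],
  [1, 0, 0, 0, 0, 0, 0],
])

```text
time_s: 3.02
tcp_pos: [0.5353, -0.0104, 0.2451]
eef_rot: [180.0, 0.0, -70.7]
contact_force: [-0.5, -1.0, -0.5]
gripper_width: 0.0877
gripper_force: 0.0
```

Run:
```python
from plant import get_state,capture
from h import *
c=capture("wrist"); cv2.imwrite("pics/w1.png",c["frame"][:,:,::-1]); np.savez("w1.npz",**c)
s=get_state(); print(s["tcp_pos"],s["eef_rot"],s["joints"].round(1),s["time_s"])
P=cloud(c); z=P[...,2]
for lo,hi in((.05,.06),(.12,.14)):
    m=(z>lo)&(z<hi); 
    if m.sum()>30: print(lo,m.sum(),rect(P[m][:,:2]),np.median(z[m]))
```

```text
[ 0.5347636  -0.01152339  0.24517046] [ 1.79946370e+02  5.60595032e-03 -7.07328431e+01] [ 19.8   7.4 -17.   -0.  -65.7  -0.5] 3.0667
0.05 16361 (array([619.9, -67.8]), array([550.2, 357.1]), 70.2) 0.0544992619008568
```

View pics/w1.png

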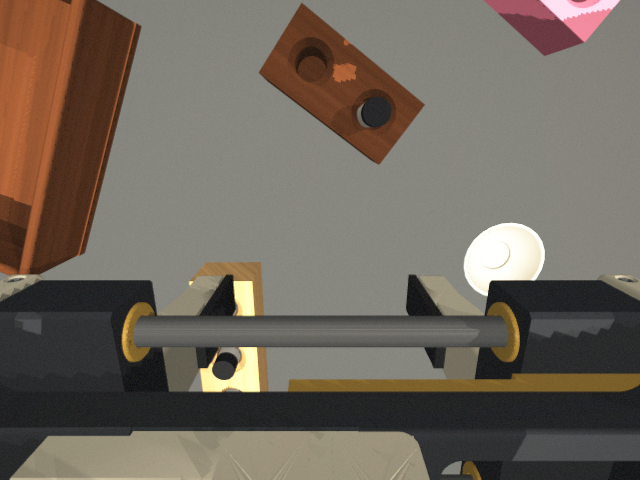

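>>> apply_moves([
  [1, -0.0334, -0.0211, 0, 0, 0, 0],
  [1, -0.0334, -0.0211, 0, 0, 0, 0],
  [1, -0.0334, -0.0211, 0, 0, 0, 0],
  [1, -0.0334, -0.0211, 0, 0, 0, 0],
  [1, -0.0334, -0.0211, 0, 0, 0, 0],
  [1, 0, 0, 0, 0, 0, 0],
  [1, 0, 0, 0, 0, 0, 0],
  [1, 0, 0, 0, 0, 0, 0],
])

```text
time_s: 3.73
tcp_pos: [0.5788, 0.1793, 0.2453]
eef_rot: [180.0, -0.0, -70.8]
contact_force: [-0.6, -0.6, -0.5]
gripper_width: 0.0873
gripper_force: 0.0
```

Run:
```python
from plant import get_state,capture
from h import *
P=cloud(np.load("w1.npz"))[:175,255:430].reshape(-1,3); print("rack",rect(P[(P[:,2]>.05)&(P[:,2]<.06)][:,:2]))
s=P[P[:,2]>.07]; print(s.max(0),s.min(0))
c=capture("wrist"); cv2.imwrite("pics/w2.png",c["frame"][:,:,::-1]); np.savez("w2.npz",**c)
s=get_state(); print(s["tcp_pos"],s["eef_rot"],s["joints"].round(1),s["time_s"])
```

```text
rack (array([ 555.4, -125.9]), array([ 66.4, 136.3]), 163.3)
[ 0.53398825 -0.1035738   0.07723248] [ 0.5098755  -0.12765782  0.07020825]
[0.57877811 0.17893104 0.2455986 ] [ 1.79978075e+02 -4.18796351e-03 -7.07765620e+01] [ 35.6  14.1  -8.4  -0.  -67.5 -16.4] 3.7833
```

View pics/w2.png

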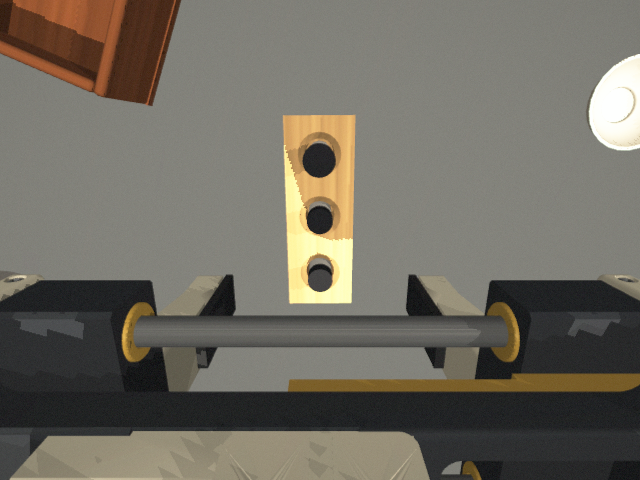

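The tall tube's cap is at (320,158), the farthest hole. The stand is centred between the fingers.

Run:
```python
from h import *
P=cloud(np.load("w2.npz")); z=P[...,2]
Q=P[110:305,280:360].reshape(-1,3); z=Q[:,2]
print(rect(Q[(z>.05)&(z<.06)][:,:2])); s=Q[z>.115]; print((s.max(0)+s.min(0))/2,s.max(0),np.median(s,0))
t=(s.max(0)+s.min(0))[:2]/2-[.5788,.1791]; a=np.radians(-70.7)
print("shift",t[0]*np.cos(a)+t[1]*np.sin(a), t[0]*np.sin(a)-t[1]*np.cos(a))
```

```text
(array([579.4, 181.3]), array([ 66.1, 190. ]), 109.5)
[0.59952048 0.12454405 0.12582204] [0.61162514 0.13669259 0.13202119] [0.59967801 0.12424762 0.12980976]
shift 0.058338373096140074 -0.0015244853648001822
```

>>> apply_moves([
  [1, 0.0293, -0.0008, 0, 0, 0, 0],
  [1, 0.029, -0.0007, 0, 0, 0, 0],
  [1, 0, 0, 0, 0, 0, 0],
  [1, 0, 0, 0.0275, 0, 0, 0],
  [1, 0, 0, 0.0275, 0, 0, 0],
  [1, 0, 0, 0.0275, 0, 0, 0],
  [1, 0, 0, 0.0275, 0, 0, 0],
  [1, 0, 0, 0.0275, 0, 0, 0],
  [1, 0, 0, 0, 0, 0, 0],
  [1, 0, 0, 0, 0, 0, 0],
  [1, 0, 0, 0, 0, 0, 0],
], newtons=20)

```text
time_s: 4.7
tcp_pos: [0.6007, 0.1254, 0.1099]
eef_rot: [-179.9, -0.0, -70.7]
contact_force: [-0.5, -0.0, 0.9]
gripper_width: 0.0876
gripper_force: 0.0
```

>>> apply_moves([
  [0, 0, 0, 0, 0, 0, 0],
  [0, 0, 0, 0, 0, 0, 0],
  [0, 0, 0, 0, 0, 0, 0],
  [0, 0, 0, 0, 0, 0, 0],
  [0, 0, 0, 0, 0, 0, 0],
  [0, 0, 0, 0, 0, 0, 0],
  [0, 0, 0, 0, 0, 0, 0],
  [0, 0, 0, 0, 0, 0, 0],
  [0, 0, 0, 0, 0, 0, 0],
  [0, 0, 0, 0, 0, 0, 0],
])

```text
time_s: 5.53
tcp_pos: [0.5998, 0.1259, 0.108]
eef_rot: [180.0, -0.0, -70.6]
contact_force: [0.5, 0.4, -0.6]
gripper_width: 0.0267
gripper_force: 0.0
```

Still closing slowly, so I'll give it more rows.

>>> apply_moves([
  [0, 0, 0, 0, 0, 0, 0],
  [0, 0, 0, 0, 0, 0, 0],
  [0, 0, 0, 0, 0, 0, 0],
  [0, 0, 0, 0, 0, 0, 0],
  [0, 0, 0, 0, 0, 0, 0],
], newtons=30)

```text
time_s: 5.95
tcp_pos: [0.5997, 0.1258, 0.108]
eef_rot: [180.0, -0.0, -70.6]
contact_force: [0.3, 0.8, -1.1]
gripper_width: 0.0233
gripper_force: 30.0
```

>>> apply_moves([
  [0, 0, 0, -0.01, 0, 0, 0],
  [0, 0, 0, -0.02, 0, 0, 0],
  [0, 0, 0, -0.02, 0, 0, 0],
  [0, 0, 0, -0.03, 0, 0, 0],
  [0, 0, 0, -0.03, 0, 0, 0],
  [0, 0, 0, -0.03, 0, 0, 0],
  [0, 0, 0, 0, 0, 0, 0],
  [0, 0, 0, 0, 0, 0, 0],
  [0, 0, 0, 0, 0, 0, 0],
])

```text
time_s: 6.7
tcp_pos: [0.5994, 0.1258, 0.2483]
eef_rot: [-180.0, 0.0, -70.7]
contact_force: [-0.4, -0.2, -0.7]
gripper_width: 0.0235
gripper_force: 30.0
```

>>> apply_moves([
  [0, 0, 0, 0, 0, 0, -0.0665],
  [0, 0, 0, 0, 0, 0, -0.0665],
  [0, 0, 0, 0, 0, 0, -0.0665],
  [0, 0, 0, 0, 0, 0, -0.0665],
  [0, 0, 0, 0, 0, 0, -0.0665],
  [0, 0, 0, 0, 0, 0, -0.0665],
  [0, 0, 0, 0, 0, 0, -0.0665],
  [0, 0, 0, 0, 0, 0, -0.0665],
  [0, 0, 0, 0, 0, 0, -0.0665],
  [0, 0.0081, 0.0317, 0, 0, 0, 0],
  [0, 0.0081, 0.0317, 0, 0, 0, 0],
  [0, 0.0081, 0.0317, 0, 0, 0, 0],
  [0, 0.0081, 0.0317, 0, 0, 0, 0],
  [0, 0.0081, 0.0317, 0, 0, 0, 0],
  [0, 0.0081, 0.0317, 0, 0, 0, 0],
  [0, 0.0081, 0.0317, 0, 0, 0, 0],
  [0, 0.0081, 0.0317, 0, 0, 0, 0],
  [0, 0, 0, 0, 0, 0, 0],
  [0, 0, 0, 0, 0, 0, 0],
  [0, 0, 0, 0, 0, 0, 0],
])

```text
time_s: 8.37
tcp_pos: [0.588, -0.1358, 0.2469]
eef_rot: [180.0, 0.1, -16.8]
contact_force: [-1.1, -0.6, -1.1]
gripper_width: 0.0233
gripper_force: 30.0
```

Run:
```python
from plant import get_state,capture
from h import *
for n in("scene","wrist"):
    c=capture(n); cv2.imwrite(f"pics/{n}3.png",c["frame"][:,:,::-1]); np.savez(n+"3.npz",**c)
s=get_state(); print(s["tcp_pos"],s["eef_rot"],s["joints"].round(1),s["time_s"])
P=cloud(np.load("scene3.npz")).reshape(-1,3); t=s["tcp_pos"]
Q=P[(np.hypot(*(P[:,:2]-t[:2]).T)<.03)&(P[:,2]>.11)&(P[:,2]<.24)]
for z in np.arange(.13,.24,.015):
    q=Q[abs(Q[:,2]-z)<.0075]
    if len(q)>5: print(z.round(3),len(q),q.mean(0).round(4))
print(Q[:,2].min())
```

```text
[ 0.58844961 -0.13491158  0.24743638] [ 1.79986832e+02  6.29988706e-02 -1.67393301e+01] [  5.6  13.9  -8.5  -0.  -67.7  67.7] 8.4667
0.16 110 [ 0.5975 -0.1408  0.1609]
0.175 124 [ 0.5977 -0.1404  0.1752]
0.19 132 [ 0.5975 -0.1403  0.19  ]
0.205 135 [ 0.5979 -0.1407  0.2048]
0.22 138 [ 0.5982 -0.1401  0.2197]
0.235 258 [ 0.5983 -0.1398  0.2346]
0.15192083164031495
```

View pics/scene3.png

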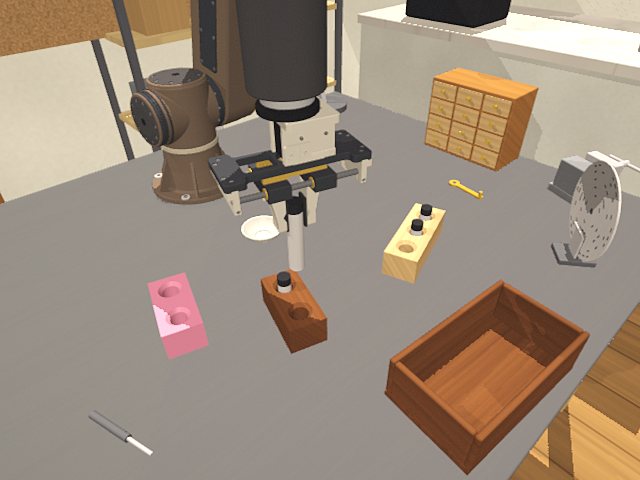

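View pics/wrist3.png

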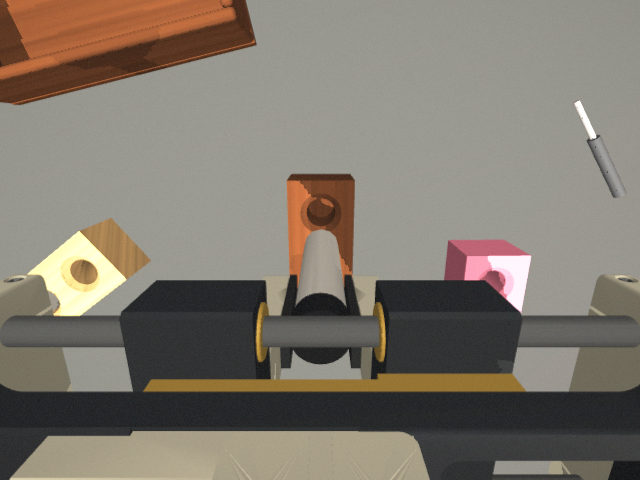

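The tube hangs upright and is centred over the empty hole to about 1 mm (wrist view: tube and hole both at column ~321). I'll lower it.

>>> apply_moves([
  [0, 0, 0, 0.02, 0, 0, 0],
  [0, 0, 0, 0.03, 0, 0, 0],
  [0, 0, 0, 0.02, 0, 0, 0],
  [0, 0, 0, 0.01, 0, 0, 0],
  [0, 0, 0, 0.005, 0, 0, 0],
  [0, 0, 0, 0.005, 0, 0, 0],
  [0, 0, 0, 0.005, 0, 0, 0],
  [0, 0, 0, 0.005, 0, 0, 0],
  [0, 0, 0, 0, 0, 0, 0],
  [0, 0, 0, 0, 0, 0, 0],
])

```text
time_s: 9.3
tcp_pos: [0.5888, -0.1357, 0.1484]
eef_rot: [-180.0, -0.0, -16.8]
contact_force: [-0.2, 0.3, -0.8]
gripper_width: 0.0234
gripper_force: 30.0
```

No contact with the foot 5 mm into the mouth, so I'll continue slowly.

>>> apply_moves([
  [0, 0, 0, 0.005, 0, 0, 0],
  [0, 0, 0, 0.005, 0, 0, 0],
  [0, 0, 0, 0.005, 0, 0, 0],
  [0, 0, 0, 0.005, 0, 0, 0],
  [0, 0, 0, 0.005, 0, 0, 0],
  [0, 0, 0, 0.005, 0, 0, 0],
  [0, 0, 0, 0, 0, 0, 0],
  [0, 0, 0, 0, 0, 0, 0],
])

```text
time_s: 9.97
tcp_pos: [0.5884, -0.1357, 0.1176]
eef_rot: [180.0, 0.0, -16.8]
contact_force: [-0.5, 0.1, -0.7]
gripper_width: 0.0233
gripper_force: 30.0
```

>>> apply_moves([
  [0, 0, 0, 0.003, 0, 0, 0],
  [0, 0, 0, 0.003, 0, 0, 0],
  [0, 0, 0, 0.002, 0, 0, 0],
  [0, 0, 0, 0.001, 0, 0, 0],
  [0, 0, 0, 0, 0, 0, 0],
  [0, 0, 0, 0, 0, 0, 0],
  [0, 0, 0, 0, 0, 0, 0],
])

```text
time_s: 10.55
tcp_pos: [0.5887, -0.1357, 0.1092]
eef_rot: [-180.0, -0.0, -16.8]
contact_force: [0.3, -1.1, -1.1]
gripper_width: 0.0234
gripper_force: 30.0
```

>>> apply_moves([
  [0, 0, 0, 0.001, 0, 0, 0],
  [0, 0, 0, 0, 0, 0, 0],
  [1, 0, 0, 0, 0, 0, 0],
  [1, 0, 0, 0, 0, 0, 0],
  [1, 0, 0, 0, 0, 0, 0],
  [1, 0, 0, 0, 0, 0, 0],
  [1, 0, 0, 0, 0, 0, 0],
  [1, 0, 0, 0, 0, 0, 0],
  [1, 0, 0, 0, 0, 0, 0],
  [1, 0, 0, 0, 0, 0, 0],
  [1, 0, 0, 0, 0, 0, 0],
  [1, 0, 0, 0, 0, 0, 0],
])

```text
time_s: 11.55
tcp_pos: [0.5886, -0.1356, 0.1081]
eef_rot: [-180.0, -0.0, -16.8]
contact_force: [-0.2, 0.4, 0.5]
gripper_width: 0.0838
gripper_force: 0.0
```

>>> apply_moves([
  [1, 0, 0, -0.01, 0, 0, 0],
  [1, 0, 0, -0.02, 0, 0, 0],
  [1, 0, 0, -0.03, 0, 0, 0],
  [1, 0, 0, -0.03, 0, 0, 0],
  [1, 0, 0, -0.03, 0, 0, 0],
  [1, 0, 0, -0.02, 0, 0, 0],
  [1, 0, 0, 0, 0, 0, 0],
  [1, 0, 0, 0, 0, 0, 0],
  [1, 0, 0, 0, 0, 0, 0],
  [1, 0, 0, 0, 0, 0, 0],
])

```text
time_s: 12.38
tcp_pos: [0.588, -0.1356, 0.2472]
eef_rot: [180.0, 0.1, -16.8]
contact_force: [0.7, 0.3, -0.8]
gripper_width: 0.0876
gripper_force: 0.0
```

Run:
```python
from plant import get_state,capture
from h import *
c=capture("scene"); cv2.imwrite("pics/scene4.png",c["frame"][:,:,::-1])
P=cloud(c).reshape(-1,3)
Q=P[(np.hypot(P[:,0]-.589,P[:,1]+.135)<.035)&(P[:,2]>.06)&(P[:,2]<.15)]
print(Q[:,2].max())
for z in np.arange(.07,.13,.015):
    q=Q[abs(Q[:,2]-z)<.0075]; print(z.round(3),len(q),q.mean(0).round(4))
s=get_state(); print(s["tcp_pos"],s["gripper_width"])
```

```text
0.1322606369787001
0.07 97 [ 0.5981 -0.1406  0.0699]
0.085 98 [ 0.5983 -0.1404  0.0854]
0.1 103 [ 0.5983 -0.1403  0.1004]
0.115 102 [ 0.5984 -0.14    0.1153]
[ 0.58801579 -0.13562301  0.24700246] 0.08781659308350663
```

View pics/scene4.png

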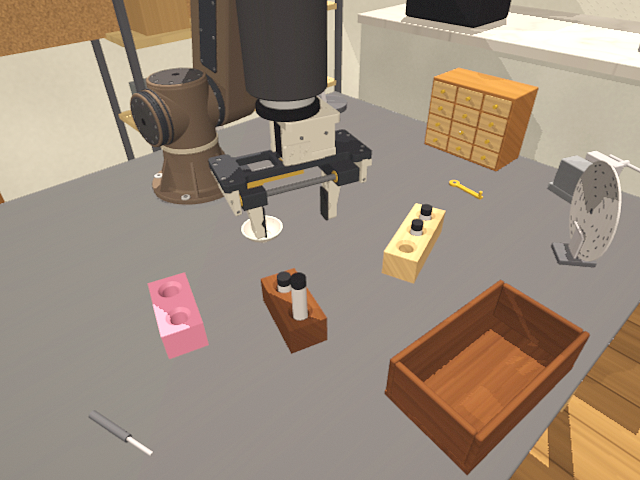

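The tube stands upright and fully seated in the walnut rack (at about (300,295)), and the gripper is clear of it.

```bash
python3 -c "
from plant import close_job
print(close_job())"
```

```text
the job is handed in; nothing more can be done
None
```

The tall tube is standing upright and fully seated in the walnut rack's empty hole, released with the gripper clear, and the job is handed in at about 12.5 s; no verdict was returned.

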